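# Load the filter plate through the instrument's slot

### The job

Take the tall glass plate out of the wooden rack and put it on edge through the narrow slot on top of the white instrument, then push it gently all the way down until it sits on the stop inside. The slot's exact place has to be felt for; the plate is glass, so never force it, and leave everything else on the bench where it is.

Things in the scene. Friction and masses are not known exactly. Their poses are not given: they have to be found in the camera images.
- plate: The tallest of three framed glass plates on edge in the rack: rigid dark metal frame with a pane, 8 mm thick (x), 80 mm wide (y), 90 mm high (z, up), about 0.12 kg; half a turn about z makes no difference. Origin: centre of its underside. Take it across its thickness by the top 24 mm, which stand above the short plates (46 mm away, 66 mm high).
- rack: Fixed wooden block, 140 (x) by 104 (y) by 38 mm high, origin at the centre of its underside. Three pockets across it, in its x at -46, 0 and +46 mm, each 10 by 82 mm and 30 mm deep: plates stand in them with their underside 8 mm above the bench, thickness along the rack's x, and lean a little. Which pocket holds the tall plate varies.
- instrument: Fixed white bench instrument, 140 (x) by 170 (y) by 92 mm high, origin at the centre of its underside, on the bench. On top lies a bare aluminium slotted carrier, 74 (x) by 108 (y) mm, upper face 100 mm above the bench, fixed to it but off centre in x (see top). The glass must never be pressed on it with more than 35 N (all contacts added up, up to 15 N of which the pad inside makes by itself).
- top (a point): Point of the instrument 100 mm above its origin, level with the carrier's upper face; axes as the instrument. The slot, 10.5 mm along x and 83.5 mm along y, is centred on this point in y, but in x the carrier has been left, locked, anywhere from -14 to +14 mm of it. That offset is not reported: it must be seen or felt.
- guide (a point): Point of the instrument 22 mm above top, level with the tops of two upright guide posts on the carrier's +x side of the slot, at y -43 to -25 and +25 to +43 mm, 8 mm thick. Their -x face is flush with the slot's +x wall (they share the carrier's unreported x offset): a plate slid towards +x until it touches them is 1.25 mm past the middle of the slot.
- stop (a point): Point of the instrument 13 mm above its origin: height of the springy rubber stop (2.5 N/mm) in the pocket, 87 mm below the carrier's face; a plate that is home stands 3 mm proud or less. From 20 mm down a sprung rubber pad on the -x side presses the plate against the +x wall: it does not fall, needs a steady push of 2 to 10 N, best at the middle of its top edge, and stays where left.
- short_a: Short framed plate in the rack, 8 by 80 by 66 mm high, origin at the centre of its underside. Not wanted; leave it in its pocket.
- short_b: Another short framed plate, the same as short_a. Leave it in its pocket.
- cart: Bystander: small white cart, 50 by 120 by 36 mm high, origin under its centre.
- weight: Bystander: brass weight with a button top, 38 mm across, 52 mm high, origin under its centre.
- pot: Bystander: white jar with a black cap, 44 mm across, 60 mm high, origin under its centre.
- post_stand: Bystander: steel post on a round foot 60 mm across, 106 mm high, origin under its centre.
- driver: Bystander: screwdriver 170 mm long lying on the bench, origin under its middle.

How it is judged:
By the outcome, as a careful person would: the job done as asked, in the order asked, and still so for the second after the job is handed in, with the robot touching nothing.
It also fails if it takes over 58 s, if anything falls off the work surface, if the arm or the gripper's body presses on something with over 40 N, if the wrist force passes 120 N, or if a joint passes its speed limit or range.

### The arm

A 6-joint arm with a two-finger parallel gripper is mounted at the origin on the work surface. World frame = base frame: x ahead of the robot, y to its left, z up, the work surface at z = 0. Lengths are in m, angles in rad, forces in N, time in s.
With the tool pointing down it reaches from about 0.15 to 0.775 m from the base axis. Payload 6.1 kg.
Tool frame: the origin (TCP) lies midway between the tips of the shut fingers; the grasp point (between the pads) lies 19 mm behind it; z points along the fingers, y is the line along which they close (so a half turn about z gives the same grasp; the last joint's range is limited). The gripper opens to 85 mm and grips with 20 to 120 N. Pads are 22 mm wide; open, the fingers measure 114 mm over their backs; the gripper's body (76 mm by 85 mm) begins 54 mm behind the grasp point. The pads swing forward as they close: fully open they stand 13 mm farther back than shut.
Start: joints at [1.321, 0.126, -0.04, 1.405, 0, 1.571], TCP at [0.13, 0.509, 0.231] pointing down, gripper open.
Joint ranges: [-2.72, 2.72], [-0.95, 1.95], [-1.27, 1.35], [-1.78, 2.02], [-1.46, 1.47], [-3.14, 3.14]. Speed limits (rad/s): [2.39, 2.39, 3.01, 3.14, 3.14, 3.14].

### API

Orientations are given as a unit quaternion [w, x, y, z].
In Python, from workcell import * gives the robot as it stands.
- The arm moves only by the tool send_rows, never from a script. Its argument "moves" is a list that holds one entry, the list of rows, each a list of 7 numbers: the shift along the tool's x, y, z in units of 50 mm (1.0 is 50 mm), then the turn, a rotation vector about the tool's x, y, z in units of 6 degrees (1.0 is 6 degrees), then the opening in per cent of the stroke, from 0 (shut) to 100 (fully open). A call has 1 to 20 rows; each row shifts and turns the commanded pose from where the row before left it, along the tool's axes as they then stand; what a row does not reach is not made up. A row lasts 1/10 s, in which the tool goes at most 50 mm and 8.59 degrees, less where a joint would pass 70% of its speed; a pose out of reach is approached as far as the arm can. A call is refused whole if a number of a shift passes 1 or a number of a turn 1, either way. A call with a gripper value outside its range is refused whole. The fingers move at their own pace and stop on an object; the grip force is fixed at half the most. Time passes only in rows, so rows that do not move let the fingers close. It gives the time, the measured TCP pose, the force, the opening and the grip force at its end, in the units of the state.
- sense(): the state, without advancing time (a new reading comes with each control period).
- camera(name): name is "side" or "top" or "wrist"; returns a dict with "color" (400x640x3 uint8, red, green, blue), "depth" (400x640 float32, m along the optical axis (not along the pixel's ray), 0 where there is no reading), "vfov" (degrees; the focal length in pixels is half the picture's height over the tangent of half this angle, whatever the lens; pixels are square), "cx", "cy" (the principal point, pixels), "origin" and "attitude" of the camera in the world. Camera axes: x right, y down, z forward; pixel columns grow to the right and rows downward; lengths in m; the calibration is good to about 2 mm. The wrist camera is an equidistant fisheye: a pixel r from the principal point sees the ray r / f radians off the axis. A picture is of the moment at which its call begins.
- close_job(): hands the job in; it is judged then, once.
The state is a dict: "clock": time; "joint_pos": joint angles; "qvel": joint speeds; "joint_efforts": joint torques, N m; "tcp_pos": TCP position; "tool_rot": TCP orientation; "wrist_force": force on the tool from outside, world axes, zero at the start; "ft_torque": the same for the moment, N m; "gripper_width": opening from 0.0 (shut) to 1.0 (fully open); "finger_force": force on a finger pad.
Only numpy, scipy, OpenCV 4.12 (cv2) and the standard library are available. Lean on these libraries where they do the work, as an engineer would, in place of code of your own. Each camera call takes 0.05 s, during which the arm holds its last target. There are 200 camera calls.

## Working session

There is one attempt and no reset: what is moved stays moved. The work goes in short steps, Python scripts to look and compute and a tool call to move; the robot and the scene stay as the last step left them, time stands still between calls to the robot, and variables do not carry over. Pictures are saved under pics/ and viewed, at most 10 in all, crops included, and the job is handed in when it is done.

Besides the shell and the picture viewer there is one more tool, called after "Request:" by a JSON object that holds its "op" and its "data", one argument or row to a line. send_rows: Moves the arm, as the interface text tells. Its arguments: {"type":"object","properties":{"moves":{"type":"array","items":{"type":"array","items":{"type":"array","items":{"type":"number"}}}}},"required":["moves"]}

```bash
mkdir -p pics; ls; cat > h.py <<'E'
from workcell import *
import numpy as np, cv2
from scipy.spatial.transform import Rotation as R
def rot(q): return R.from_quat([q[1],q[2],q[3],q[0]]).as_matrix()
def att(c):
    a=np.array(c["attitude"],float); return rot(a) if a.size==4 else a.reshape(3,3)
def cloud(c):
    f=200/np.tan(np.radians(c["vfov"])/2); d=c["depth"]; v,u=np.mgrid[0:400,0:640]
    P=np.stack([(u-c["cx"])/f*d,(v-c["cy"])/f*d,d],-1)
    return P@att(c).T+np.array(c["origin"])
def save(c,n): cv2.imwrite("pics/"+n,c["color"][...,::-1])
E
python3 - <<'E'
from h import *
s=sense(); print({k:np.round(v,3) for k,v in s.items()})
for n in("top","side"):
    c=camera(n); save(c,n+"0.png"); np.savez(n+"0.npz",**{k:np.array(v) for k,v in c.items()})
    print(n,c["vfov"],c["cx"],c["cy"],c["origin"],c["attitude"])
E
```

```text
pics
{'clock': np.float64(0.0), 'joint_pos': array([ 1.321,  0.126, -0.041,  1.405, -0.   ,  1.571]), 'qvel': array([-0.001,  0.002, -0.001,  0.   , -0.001,  0.   ]), 'joint_efforts': array([ 0.0000e+00, -4.3591e+01,  3.5293e+01,  1.7000e-02,  0.0000e+00,
       -0.0000e+00]), 'tcp_pos': array([0.13 , 0.508, 0.231]), 'tool_rot': array([-0.   ,  0.125,  0.992, -0.001]), 'wrist_force': array([ 0.033,  0.564, -0.015]), 'ft_torque': array([-0.026, -0.02 , -0.   ]), 'finger_force': np.float64(0.0), 'gripper_width': np.float64(1.0)}
top 44.079848376932226 329.6854043516415 200.41617470974876 [ 0.28262061 -0.01595845  1.32274388] [ 0.07149257 -0.6963467   0.7103601  -0.07333911]
side 46.043683380343396 324.84075025082603 211.85773243400865 [ 0.48642103 -0.75729024  0.67200088] [-0.44616501  0.89403231 -0.0363029   0.01803078]
```

View pics/top0.png

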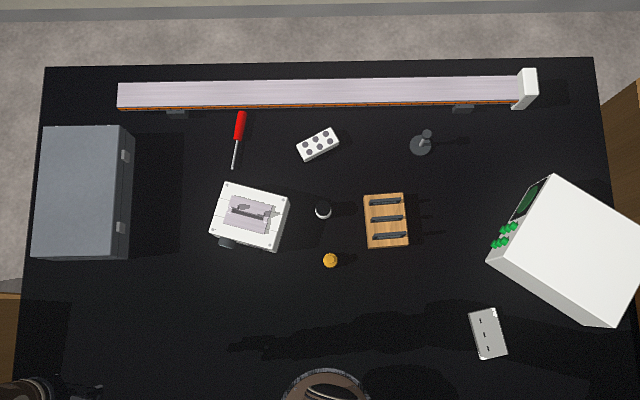

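View pics/side0.png

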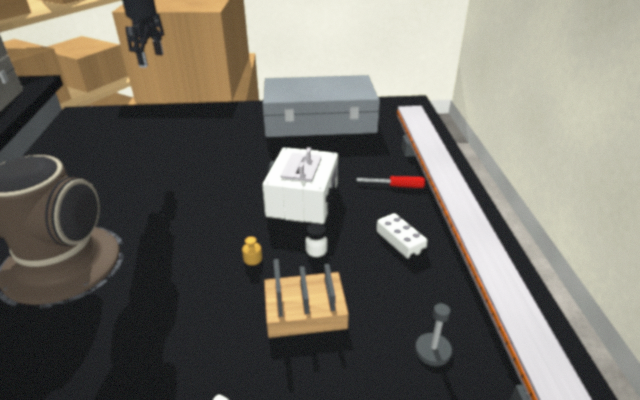

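The top view shows the instrument near pixel (250,215), with its slot and guide posts around (250,212). The rack is at (386,220), and its lowest plate at about (390,236) looks tallest. In the side view that same plate, at (278,285), is nearest the robot.

```bash
python3 - <<'E'
from h import *
def rect(P,name):
    r=cv2.minAreaRect(P[:,:2].astype(np.float32)*1000); print(name,len(P),np.round(r[0],1),np.round(r[1],1),round(r[2],2),"z",np.round(np.median(P[:,2])*1000,1))
for n in("top","side"):
    c=dict(np.load(n+"0.npz")); P=cloud(c).reshape(-1,3); P=P[c["depth"].ravel()>0]
    C=c["color"].reshape(-1,3)[c["depth"].ravel()>0]
    t=P[(abs(P[:,0]-.28)<.6)&(abs(P[:,1])<.6)]
    print(n,"bench z",np.median(t[abs(t[:,2])<.02][:,2]))
    def box(x0,x1,y0,y1,z0,z1): return P[(P[:,0]>x0)&(P[:,0]<x1)&(P[:,1]>y0)&(P[:,1]<y1)&(P[:,2]>z0)&(P[:,2]<z1)]
    rect(box(.1,.4,-.3,-.05,.030,.044),"rack")
    for z0,z1 in((.05,.082),(.088,.11)): 
        Q=box(.1,.4,-.3,-.05,z0,z1); 
        if len(Q): rect(Q,"plates%g"%z0); print(np.round(Q[::max(1,len(Q)//12)]*1000))
    rect(box(.1,.4,.08,.4,.086,.096),"instr"); rect(box(.1,.4,.08,.4,.097,.105),"carrier")
    Q=box(.1,.4,.08,.4,.108,.13)
    if len(Q): rect(Q,"posts");print(np.round(Q[::max(1,len(Q)//12)]*1000))
c=cv2.imread("pics/top0.png")
a=cv2.resize(c[165:265,195:305],None,fx=5,fy=5,interpolation=2);cv2.imwrite("pics/inst.png",a)
E
```

```text
top bench z -0.0019089404445553626
rack 0 [0. 0.] [0. 0.] 0.0 z nan
instr 0 [0. 0.] [0. 0.] 0.0 z nan
carrier 0 [0. 0.] [0. 0.] 0.0 z nan
side bench z 0.0009558975752523846
rack 0 [0. 0.] [0. 0.] 0.0 z nan
instr 0 [0. 0.] [0. 0.] 0.0 z nan
carrier 0 [0. 0.] [0. 0.] 0.0 z nan
  return _methods._mean(a, axis=axis, dtype=dtype,
  ret = ret.dtype.type(ret / rcount)
```

View pics/inst.png

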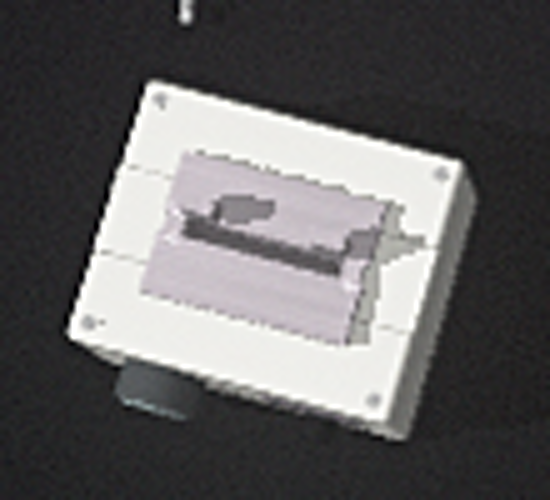

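The crop shows the carrier with its dark slot running from about (185,225) to (340,265). The posts are on its upper side near the slot's ends, and their shadows fall to the right.

```bash
python3 - <<'E'
from h import *
c=dict(np.load("top0.npz"));W=cloud(c)
for u,v in((250,215),(386,220),(390,236),(386,202),(386,218),(323,210),(330,260),(420,145),(320,145)): print((u,v),np.round(W[v,u]*1000))
c=dict(np.load("side0.npz"));W=cloud(c)
for u,v in((300,165),(278,285),(305,285),(330,285),(320,320)): print((u,v),np.round(W[v,u]*1000))
E
```

```text
(250, 215) [512. 186.  54.]
(386, 220) [ 493. -168.   45.]
(390, 236) [ 449. -175.   59.]
(386, 202) [ 541. -170.   48.]
(386, 218) [ 494. -166.   72.]
(323, 210) [521.  -4.  58.]
(330, 260) [391. -20.  49.]
(420, 145) [ 704. -274.   22.]
(320, 145) [706.   1.  33.]
(300, 165) [504. 148. 123.]
(278, 285) [ 453. -194.   98.]
(305, 285) [ 499. -176.   76.]
(330, 285) [ 542. -178.   74.]
(320, 320) [ 522. -218.   31.]
```

```bash
python3 - <<'E'
from h import *
def rect(P,name):
    if len(P)<3: return
    r=cv2.minAreaRect(P[:,:2].astype(np.float32)*1000); print(name,len(P),np.round(r[0],1),np.round(r[1],1),round(r[2],2),"z",np.round(np.median(P[:,2])*1000,1))
for n in("top","side"):
    c=dict(np.load(n+"0.npz")); P=cloud(c); print(n)
    def box(x0,x1,y0,y1,z0,z1):
        m=(P[...,0]>x0)&(P[...,0]<x1)&(P[...,1]>y0)&(P[...,1]<y1)&(P[...,2]>z0)&(P[...,2]<z1)&(c["depth"]>0); return P[m]
    rect(box(.4,.6,-.3,-.08,.030,.045),"rack")
    for z0,z1 in((.066,.079),(.090,.11)):
      for xc in (.453,.499,.542): rect(box(xc-.02,xc+.02,-.3,-.08,z0,z1),"plate %g %g"%(z0,xc))
    rect(box(.4,.62,.05,.3,.086,.095),"instr"); rect(box(.4,.62,.05,.3,.097,.104),"carrier")
    Q=box(.4,.62,.05,.3,.110,.13)
    rect(Q[Q[:,1]>.18],"postL");rect(Q[Q[:,1]<.18],"postR")
# colour-based outlines in top image, ray-plane intersection
c=dict(np.load("top0.npz")); f=200/np.tan(np.radians(c["vfov"])/2)
def back(uv,z):
    uv=np.atleast_2d(uv).astype(float); d=np.c_[(uv[:,0]-c["cx"])/f,(uv[:,1]-c["cy"])/f,np.ones(len(uv))]@att(c).T
    o=c["origin"]; return (o+d*((z-o[2])/d[:,2])[:,None])*1000
im=c["color"].astype(int)
def blob(mask,z,roi,name):
    m=np.zeros((400,640),np.uint8); u0,u1,v0,v1=roi; m[v0:v1,u0:u1]=mask[v0:v1,u0:u1]
    k,l,s,_=cv2.connectedComponentsWithStats(m,connectivity=8); i=1+np.argmax(s[1:,4]); v,u=np.nonzero(l==i)
    r=cv2.minAreaRect(back(np.c_[u,v],z)[:,:2].astype(np.float32)); print(name,s[i],np.round(r[0],1),np.round(r[1],1),round(r[2],1))
br=im.sum(-1)
blob((br<270)&1==1,.1,(228,270,203,222),"slot")
wood=(im[...,0]-im[...,2]>40); blob(wood,.038,(350,420,180,260),"rack")
blob(br>600,.092,(200,300,170,260),"instr top")
E
```

```text
top
rack 1609 [ 496.7 -168.4] [140.9 104.8] 3.45 z 36.1
plate 0.066 0.453 11 [ 448.  -172.3] [ 2.7 75.4] 3.73 z 69.5
plate 0.066 0.499 103 [ 496.5 -168. ] [ 8.9 77.3] 3.08 z 72.3
plate 0.066 0.542 107 [ 542.3 -165. ] [ 8.9 78.9] 3.76 z 71.6
plate 0.09 0.453 114 [ 450.4 -170.7] [ 8.2 79.7] 2.92 z 96.2
instr 2303 [507.6 187. ] [171.  139.6] 73.65 z 90.3
carrier 677 [488.3 179. ] [139.  104.9] 73.87 z 99.2
postL 30 [525.2 217. ] [18.5  8.5] 70.75 z 118.9
postR 29 [505.6 152.4] [18.3  7.8] 69.33 z 120.3
side
rack 2980 [ 496.7 -167.4] [140.3 107.7] 3.5 z 38.6
plate 0.066 0.453 27 [ 453.2 -208.7] [7.4 4.1] 1.02 z 72.6
plate 0.066 0.499 174 [ 496.4 -167.6] [ 8.  82.5] 3.6 z 74.7
plate 0.066 0.542 185 [ 542.3 -164.9] [ 8.3 81.2] 3.75 z 74.4
plate 0.09 0.453 170 [ 450.6 -170.2] [ 7.9 81.7] 3.64 z 98.6
instr 1530 [507.8 187.4] [174.9 139.6] 73.8 z 92.6
carrier 714 [506.3 188.9] [115.4  76. ] 73.65 z 100.7
postL 38 [525.4 218. ] [24.1  7.5] 74.55 z 119.4
postR 43 [505.8 151.9] [23.4  8.5] 71.5 z 120.3
slot [240 212  19   7  29] [504.4 181.1] [47.4  5. ] 73.8
rack [ 363  192   46   57 1632] [ 494.9 -167.5] [143.5 108.2] 3.4
instr top [ 209  182   78   67 2289] [506.7 186.7] [167.5 137.3] 73.8
```

Depth from the two cameras agrees. The tall plate's top is at about (450.5, -170.4, 98) mm and the rack's yaw is +3.5°. The instrument is centred at (507.7, 187.3) with yaw -16.2°, and the posts put the slot offset at about -1 mm.

Request:
{"op": "send_rows", "data": {
  "moves": [
    [[0,0,0,0,0,1,40],[0,0,0,0,0,1,40],[0,0,0,0,0,1,40],[0,0,0,0,0,1,40],[0,0,0,0,0,1,40],[0,0,0,0,0,1,40],[0,0,0,0,0,1,40],[0,0,0,0,0,1,40],[0,0,0,0,0,1,40],[0,0,0,0,0,1,40],[0,0,0,0,0,1,40],[0,0,0,0,0,1,40]]
  ]
}}

```text
clock: 1.3
tcp_pos: [0.1297, 0.5085, 0.2308]
tool_rot: [0.0, 0.686, 0.728, -0.0]
wrist_force: [-1.1, -0.9, 0.3]
gripper_width: 0.402
finger_force: 0.0
```

Request:
{"op": "send_rows", "data": {
  "moves": [
    [[-0.82,0.33,0,0,0,0,40],[-0.82,0.33,0,0,0,0,40],[-0.82,0.33,0,0,0,0,40],[-0.82,0.33,0,0,0,0,40],[-0.82,0.33,0,0,0,0,40],[-0.82,0.33,0,0,0,0,40],[-0.82,0.33,0,0,0,0,40],[-0.82,0.33,0,0,0,0,40],[-0.82,0.33,0,0,0,0,40],[-0.82,0.33,0,0,0,0,40],[-0.82,0.33,0,0,0,0,40],[-0.82,0.33,0,0,0,0,40],[-0.82,0.33,0,0,0,0,40],[-0.82,0.33,0,0,0,0,40],[-0.82,0.33,0,0,0,0,40],[-0.82,0.33,0,0,0,0,40],[-0.82,0.33,0,0,0,0,40],[0,0,0,0,0,0,40],[0,0,0,0,0,0,40]]
  ]
}}

```text
clock: 3.2
tcp_pos: [0.4543, -0.1695, 0.2304]
tool_rot: [-0.001, 0.685, 0.729, -0.0]
wrist_force: [-0.7, 0.6, 0.8]
gripper_width: 0.401
finger_force: 0.0
```

```bash
cat >> h.py <<'E'
def st(target=None,yaw=None):
    s=sense(); M=rot(s["tool_rot"]); p=np.array(s["tcp_pos"])
    print("t",round(float(s["clock"]),2),"tcp",np.round(p*1000,1),"yaw_y",round(np.degrees(np.arctan2(M[1,1],M[0,1])),2),"tilt",np.round(np.degrees(M[:2,2]),2),"F",np.round(s["wrist_force"],1),"T",np.round(s["ft_torque"],2),"w",round(float(s["gripper_width"]),3),"ff",round(float(s["finger_force"]),1))
    if target is not None:
        d=M.T@(np.array(target)/1000-p)/.05; print("shift units",np.round(d,3))
    if yaw is not None:
        y=np.array([np.cos(np.radians(yaw)),np.sin(np.radians(yaw)),0]); z=np.array([0,0,-1.]); D=np.c_[np.cross(y,z),y,z]
        print("turn units",np.round(np.degrees(R.from_matrix(M.T@D).as_rotvec())/6,3))
        if target is not None: print("shift units after turn",np.round(D.T@(np.array(target)/1000-p)/.05,3))
    return s,M,p
E
python3 - <<'E'
from h import *
st([450.5,-170.4,68],3.5)
c=camera("wrist"); save(c,"wr1.png"); print(c["vfov"],c["cx"],c["cy"],c["origin"],att(c).round(3).tolist())
E
```

```text
t 3.2 tcp [ 454.3 -169.5  230.4] yaw_y 3.57 tilt [-0.11  0.06] F [-0.7  0.6  0.8] T [0.03 0.04 0.  ] w 0.401 ff 0.0
shift units [-0.017 -0.07   3.248]
turn units [-0.018 -0.011  0.012]
shift units after turn [-0.013 -0.076  3.248]
65.70646984690485 322.42883265436524 199.14590616965842 [ 0.44899147 -0.08576185  0.37250289] [[0.998, 0.058, 0.019], [0.061, -0.945, -0.322], [-0.001, 0.322, -0.947]]
```

View pics/wr1.png

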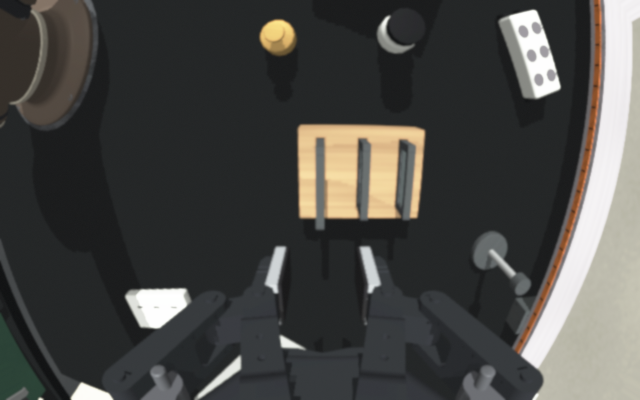

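In the wrist view the fingertips, at (280,265) and (367,265), straddle the tall plate at (320,185). The short plates at 363 and 406 are clear. Descending.

Request:
{"op": "send_rows", "data": {
  "moves": [
    [[-0.01,-0.07,0.4,0,0,0,40],[0,0,0.5,0,0,0,40],[0,0,0.5,0,0,0,40],[0,0,0.5,0,0,0,40],[0,0,0.4,0,0,0,40],[0,0,0.3,0,0,0,40],[0,0,0.3,0,0,0,40],[0,0,0.2,0,0,0,40],[0,0,0.15,0,0,0,40],[0,0,0,0,0,0,40],[0,0,0,0,0,0,40]]
  ]
}}

```text
clock: 4.35
tcp_pos: [0.4513, -0.1694, 0.0693]
tool_rot: [0.0, 0.684, 0.73, 0.0]
wrist_force: [-0.8, -0.3, 0.5]
gripper_width: 0.399
finger_force: 0.0
```

Request:
{"op": "send_rows", "data": {
  "moves": [
    [[0,0,0,0,0,0,0],[0,0,0,0,0,0,0],[0,0,0,0,0,0,0],[0,0,0,0,0,0,0],[0,0,0,0,0,0,0],[0,0,0,0,0,0,0],[0,0,0,0,0,0,0],[0,0,0,0,0,0,0]]
  ]
}}

```text
clock: 5.15
tcp_pos: [0.4516, -0.1698, 0.0696]
tool_rot: [0.001, 0.684, 0.729, 0.0]
wrist_force: [-0.0, 0.0, 6.2]
gripper_width: 0.087
finger_force: 59.5
```

```bash
python3 - <<'E'
from h import *
st()
E
```

```text
t 5.15 tcp [ 451.6 -169.8   69.6] yaw_y 3.68 tilt [ 0.08 -0.03] F [-0.   0.   6.2] T [0.05 0.15 0.02] w 0.087 ff 59.5
```

Request:
{"op": "send_rows", "data": {
  "moves": [
    [[0,0,-0.1,0,0,0,0],[0,0,-0.2,0,0,0,0],[0,0,-0.2,0,0,0,0],[0,0,-0.2,0,0,0,0],[0,0,-0.2,0,0,0,0],[0,0,-0.3,0,0,0,0],[0,0,-0.4,0,0,0,0],[0,0,-0.4,0,0,0,0],[0,0,-0.4,0,0,0,0],[0,0,-0.4,0,0,0,0],[0,0,-0.3,0,0,0,0],[0,0,-0.2,0,0,0,0],[0,0,0,0,0,0,0],[0,0,0,0,0,0,0]]
  ]
}}

```text
clock: 6.55
tcp_pos: [0.451, -0.1695, 0.2335]
tool_rot: [-0.0, 0.684, 0.729, -0.0]
wrist_force: [-0.2, 0.2, -1.3]
gripper_width: 0.081
finger_force: 58.7
```

```bash
python3 - <<'E'
from h import *
st([496.1,190.6,235],-16.2)
for n in("side","top"):
    c=camera(n); P=cloud(c); 
    m=(abs(P[...,0]-.451)<.05)&(abs(P[...,1]+.17)<.06)&(P[...,2]>.15)&(P[...,2]<.225)&(c["depth"]>0)
    Q=P[m]; 
    if len(Q)<9: continue
    for a in np.arange(.165,.22,.01):
        q=Q[(Q[:,2]>a)&(Q[:,2]<a+.01)]
        if len(q)>5: print(n,round(a,3),len(q),np.round(np.percentile(q,[2,50,98],axis=0)[:,:2]*1000,1).tolist())
    print("minz",np.round(np.sort(Q[:,2])[[0,5]]*1000,1))
c=camera("wrist"); save(c,"wr2.png"); c=camera("side"); b=cv2.resize(c["color"][150:350,180:400,::-1],None,fx=3,fy=2.8*1,interpolation=2); cv2.imwrite("pics/s2.png",b)
E
```

```text
t 6.55 tcp [ 451.  -169.5  233.5] yaw_y 3.69 tilt [-0.01  0.01] F [-0.2  0.2 -1.3] T [0.01 0.04 0.01] w 0.081 ff 58.7
shift units [ 7.13   1.363 -0.03 ]
turn units [-2.000e-03 -1.000e-03  3.314e+00]
shift units after turn [ 7.168 -1.143 -0.03 ]
side 0.175 25 [[449.4, -211.4], [453.2, -209.2], [456.5, -207.6]]
side 0.185 28 [[449.1, -210.9], [452.4, -209.0], [456.2, -207.5]]
side 0.195 25 [[449.8, -211.0], [453.2, -208.9], [456.4, -207.3]]
side 0.205 26 [[449.0, -210.3], [452.4, -209.5], [456.7, -207.3]]
side 0.215 29 [[449.7, -210.9], [452.8, -208.9], [456.1, -207.9]]
minz [171.3 175.6]
top 0.165 7 [[443.7, -139.9], [444.0, -131.2], [450.7, -130.9]]
top 0.195 10 [[444.1, -146.2], [445.7, -138.5], [451.0, -130.7]]
top 0.215 9 [[443.6, -146.7], [445.7, -135.1], [447.8, -130.6]]
minz [171.9 173.7]
```

View pics/wr2.png

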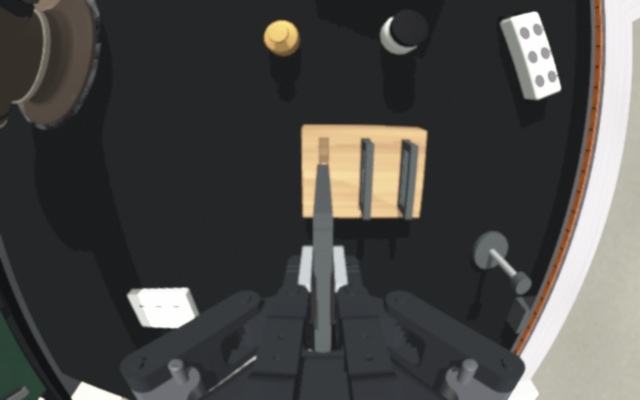

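The plate is held upright, with its underside at z≈171.5 mm (62 mm below the TCP). The wrist view shows it running along (322,165)–(322,350) between the fingers, and the two short plates have stayed in the rack. Moving over the instrument.

Request:
{"op": "send_rows", "data": {
  "moves": [
    [[0,0,0,0,0,0.83,0],[0,0,0,0,0,0.83,0],[0,0,0,0,0,0.83,0],[0,0,0,0,0,0.82,0],[0.2,-0.03,0,0,0,0,0],[0.5,-0.08,0,0,0,0,0],[0.7,-0.11,0,0,0,0,0],[0.75,-0.12,0,0,0,0,0],[0.75,-0.12,0,0,0,0,0],[0.75,-0.12,0,0,0,0,0],[0.75,-0.12,0,0,0,0,0],[0.75,-0.12,0,0,0,0,0],[0.7,-0.11,0,0,0,0,0],[0.6,-0.1,0,0,0,0,0],[0.45,-0.08,0,0,0,0,0],[0.27,-0.04,0,0,0,0,0],[0,0,0,0,0,0,0],[0,0,0,0,0,0,0]]
  ]
}}

```text
clock: 8.55
tcp_pos: [0.4954, 0.1905, 0.2336]
tool_rot: [0.0, 0.799, 0.601, -0.0]
wrist_force: [0.1, -0.2, -1.4]
gripper_width: 0.08
finger_force: 58.6
```

```bash
python3 - <<'E'
from h import *
s,M,p=st([497,190.3,178],-16.2)
ex=np.array([np.cos(np.radians(-16.2)),np.sin(np.radians(-16.2))]); ey=np.array([-ex[1],ex[0]])
o=np.array([.5077,.1873])
print("tcp in instr",np.round([(p[:2]-o)@ex*1000,(p[:2]-o)@ey*1000],1))
for n in("side","top"):
    c=camera(n); P=cloud(c); d=P[...,:2]-o; X=d@ex*1000; Y=d@ey*1000; Z=P[...,2]*1000; ok=c["depth"]>0
    m=ok&(abs(X)<40)&(abs(Y)<55)&(Z>172)&(Z<228); print(n,m.sum())
    if m.sum()>5:
        for a,b in((165,185),(185,205),(205,228)):
            k=m&(Z>a)&(Z<b)
            if k.sum()>5: print((a,b),k.sum(),"X",np.percentile(X[k],[2,25,50,75,98]).round(1),"Y",np.percentile(Y[k],[2,25,50,75,98]).round(1))
        print("minz",np.sort(Z[m&(abs(X)<25)])[[0,5]].round(1))
    for lo,hi in((20,48),(-48,-20)):
        k=ok&(Y>lo)&(Y<hi)&(Z>112)&(Z<128)&(abs(X)<30)
        if k.sum()>5: print("post",lo,k.sum(),"X",np.percentile(X[k],[2,50,98]).round(1),"Y",np.percentile(Y[k],[2,50,98]).round(1))
c=camera("wrist"); save(c,"wr3.png")
E
```

```text
t 8.55 tcp [495.4 190.5 233.6] yaw_y -16.11 tilt [-0.03 -0.04] F [ 0.1 -0.2 -1.4] T [ 0.03 -0.01 -0.01] w 0.08 ff 58.6
shift units [0.005 0.033 1.112]
turn units [-0.004  0.008  0.015]
shift units after turn [0.004 0.033 1.112]
tcp in instr [-12.7  -0.3]
side 296
(165, 185) 63 X [-17.4 -11.1 -10.4 -10.   -9.2] Y [-43.  -37.7 -20.9   7.7  38. ]
(185, 205) 104 X [-16.7 -11.2 -10.4 -10.   -9.4] Y [-41.3 -38.1 -14.3  13.3  34.7]
(205, 228) 129 X [-17.5 -12.6 -11.9 -10.5  -9.4] Y [-42.  -38.6 -15.5   8.2  34.3]
minz [172.9 173.7]
post 20 33 X [ 4.4  8.8 11.8] Y [23.6 30.1 43.2]
post -48 38 X [ 3.1  9.2 12.3] Y [-43.5 -36.  -24.3]
top 75
(165, 185) 19 X [-17.7 -17.4 -17.1 -16.7 -11.2] Y [-42.8 -39.5 -27.3 -16.5  -2.6]
(185, 205) 28 X [-17.7 -17.3 -17.  -15.8 -11.5] Y [-42.3 -38.5 -26.4 -14.4  -5.5]
(205, 228) 28 X [-17.4 -16.7 -15.3 -15.  -10.1] Y [-42.7 -40.4 -26.5 -17.   -8.8]
minz [172.2 174.6]
post -48 27 X [ 4.2  7.8 12. ] Y [-42.9 -34.9 -26.2]
```

View pics/wr3.png

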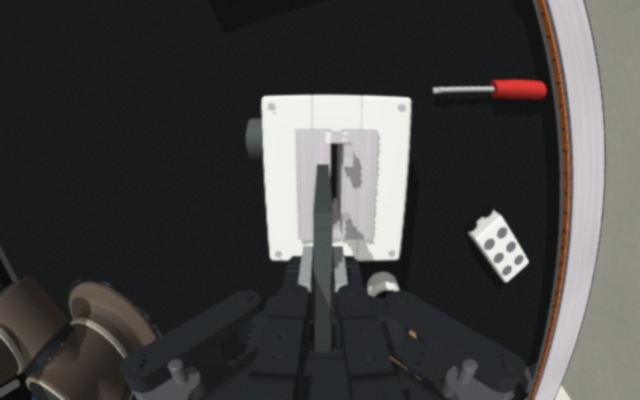

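The view shows the slot as a dark line at about x=334 px, rows 140–200, to the right of the plate at 322. The posts are right of the slot. The plate is about 13.6 mm to the -x side and about 2 mm to -y. I'll lower it to post height, correct y, and feel towards +x.

Request:
{"op": "send_rows", "data": {
  "moves": [
    [[0.04,0,0.2,0,0,0.015,0],[0,0,0.3,0,0,0,0],[0,0,0.3,0,0,0,0],[0,0,0.24,0,0,0,0],[0,0,0.12,0,0,0,0],[0,0,0.04,0,0,0,0],[0,0.05,0,0,0,0,0],[0,0.05,0,0,0,0,0],[0,0.05,0,0,0,0,0],[0,0.04,0,0,0,0,0],[0,0,0,0,0,0,0],[0,0,0,0,0,0,0]]
  ]
}}

```text
clock: 9.9
tcp_pos: [0.5055, 0.1901, 0.1739]
tool_rot: [-0.0, 0.8, 0.6, 0.0]
wrist_force: [0.6, 0.6, -1.3]
gripper_width: 0.08
finger_force: 58.7
```

```bash
cat >> h.py <<'E'
ex=np.array([np.cos(np.radians(-16.2)),np.sin(np.radians(-16.2))]); ey=np.array([-ex[1],ex[0]]); o=np.array([.5077,.1873])
def ins():
    s,M,p=st(); f=np.array(s["wrist_force"]); print("instr tcp",np.round([(p[:2]-o)@ex*1000,(p[:2]-o)@ey*1000],2),"F",np.round([f[:2]@ex,f[:2]@ey,f[2]],1)); return s,M,p
E
python3 - <<'E'
from h import *
ins()
for n in("side","top"):
    c=camera(n); P=cloud(c); d=P[...,:2]-o; X=d@ex*1000; Y=d@ey*1000; Z=P[...,2]*1000; ok=c["depth"]>0
    m=ok&(abs(X)<20)&(abs(Y)<55)&(Z>125)&(Z<166); print(n,m.sum())
    k=m&(abs(Y)>20)
    if k.sum()>5: print("plate X",np.percentile(X[k],[2,25,50,75,98]).round(1),"Y",np.percentile(Y[k],[1,3,10,50,90,97,99]).round(1))
    print("minz",np.sort(Z[ok&(abs(X)<3)&(abs(Y)<44)&(Z>102)])[[0,5]].round(1))
    for lo,hi in((20,48),(-48,-20)):
        k=ok&(Y>lo)&(Y<hi)&(Z>112)&(Z<122)&(X>2)&(X<20)
        if k.sum()>5: print("post",lo,k.sum(),"X",np.percentile(X[k],[2,50,98]).round(1),"Y",np.percentile(Y[k],[2,50,98]).round(1))
E
```

```text
t 9.9 tcp [505.5 190.1 173.9] yaw_y -16.27 tilt [0.   0.01] F [ 0.6  0.6 -1.3] T [ 0.01 -0.03 -0.01] w 0.08 ff 58.7
instr tcp [-2.91  2.03] F [ 0.5  0.7 -1.3]
side 202
plate X [-8.3 -3.6 -1.2 -0.3  0.5] Y [-40.7 -40.1 -38.9 -33.7  33.5  34.5  35.3]
minz [112.4 114.1]
post 20 20 X [ 5.2 10.2 12.4] Y [25.4 28.5 46.4]
post -48 25 X [ 4.5  9.6 12.1] Y [-44.4 -38.6 -23.7]
top 49
plate X [-8.3 -7.9 -7.4 -5.3 -0.9] Y [-39.9 -39.9 -39.7 -35.1 -22.5 -21.2 -20.8]
minz [113.1 167.8]
post -48 18 X [ 4.6  8.5 12.1] Y [-44.1 -36.6 -26.6]
```

Request:
{"op": "send_rows", "data": {
  "moves": [
    [[0,0.02,0,0,0,0,0],[0,0.02,0,0,0,0,0],[0,0.01,0,0,0,0,0],[0,0.01,0,0,0,0,0],[0,0,0,0,0,0,0]]
  ]
}}

```text
clock: 10.5
tcp_pos: [0.5083, 0.1892, 0.1737]
tool_rot: [0.0, 0.8, 0.6, -0.0]
wrist_force: [0.3, 0.1, -1.4]
gripper_width: 0.082
finger_force: 58.7
```

```bash
python3 -c "
from h import *
ins()"
```

```text
t 10.5 tcp [508.3 189.2 173.7] yaw_y -16.26 tilt [-0. -0.] F [ 0.3  0.1 -1.4] T [ 0.   -0.04 -0.02] w 0.082 ff 58.7
instr tcp [0.07 1.97] F [ 0.3  0.2 -1.4]
```

Request:
{"op": "send_rows", "data": {
  "moves": [
    [[0,0.01,0,0,0,0,0],[0,0.01,0,0,0,0,0],[0,0,0,0,0,0,0]]
  ]
}}

```text
clock: 10.8
tcp_pos: [0.5092, 0.1889, 0.1738]
tool_rot: [-0.0, 0.8, 0.6, -0.0]
wrist_force: [-0.4, 0.1, -1.9]
gripper_width: 0.083
finger_force: 58.6
```

```bash
python3 -c "
from h import *
ins()"
```

```text
t 10.8 tcp [509.2 188.9 173.8] yaw_y -16.26 tilt [-0.  0.] F [-0.4  0.1 -1.9] T [-0.03 -0.04 -0.01] w 0.083 ff 58.6
instr tcp [1.01 1.97] F [-0.4 -0.1 -1.9]
```

Request:
{"op": "send_rows", "data": {
  "moves": [
    [[0,0.01,0,0,0,0,0],[0,0,0,0,0,0,0]]
  ]
}}

```text
clock: 11.0
tcp_pos: [0.5094, 0.1889, 0.1738]
tool_rot: [-0.0, 0.8, 0.6, -0.0]
wrist_force: [-1.1, 0.5, -1.0]
gripper_width: 0.08
finger_force: 58.7
```

```bash
python3 -c "
from h import *
ins()"
```

```text
t 11.0 tcp [509.4 188.9 173.8] yaw_y -16.25 tilt [-0.03  0.01] F [-1.1  0.5 -1. ] T [0.04 0.42 0.06] w 0.08 ff 58.7
instr tcp [1.23 1.97] F [-1.2  0.2 -1. ]
```

Request:
{"op": "send_rows", "data": {
  "moves": [
    [[0,0.01,0,0,0,0,0],[0,0,0,0,0,0,0]]
  ]
}}

```text
clock: 11.2
tcp_pos: [0.5096, 0.1888, 0.1738]
tool_rot: [-0.0, 0.8, 0.6, -0.0]
wrist_force: [-4.1, 0.8, 1.4]
gripper_width: 0.082
finger_force: 58.9
```

```bash
python3 -c "
from h import *
ins()"
```

```text
t 11.2 tcp [509.6 188.8 173.8] yaw_y -16.25 tilt [-0.06  0.02] F [-4.1  0.8  1.4] T [0.22 1.01 0.01] w 0.082 ff 58.9
instr tcp [1.46 1.95] F [-4.2 -0.4  1.4]
```

Contact was felt at about x'=+1.1 (force −4 N). I'll back off to 1.25 mm short of contact, then start down.

Request:
{"op": "send_rows", "data": {
  "moves": [
    [[0,-0.025,0,0,0,0,0],[0,-0.02,0,0,0,0,0],[0,0,0,0,0,0,0],[0,0,0,0,0,0,0]]
  ]
}}

```text
clock: 11.6
tcp_pos: [0.5083, 0.1892, 0.1738]
tool_rot: [0.0, 0.8, 0.6, 0.0]
wrist_force: [0.6, -0.2, -0.3]
gripper_width: 0.08
finger_force: 58.7
```

```bash
python3 - <<'E'
from h import *
ins()
c=camera("side"); P=cloud(c); d=P[...,:2]-o; X=d@ex*1000; Y=d@ey*1000; Z=P[...,2]*1000; ok=c["depth"]>0
for a,b in((114,130),(130,146),(146,160)):
    k=ok&(abs(X)<8)&(abs(Y)<55)&(Z>a)&(Z<b)&(abs(Y)<24); print(a,k.sum(),np.percentile(X[k],[50]).round(2))
    k=ok&(abs(X)<12)&(abs(Y)<55)&(Z>a)&(Z<b); print(np.percentile(Y[k],[1,3,97,99]).round(1))
c=camera("wrist"); im=c["color"][100:300,240:440,::-1]; cv2.imwrite("pics/wr4.png",cv2.resize(im,None,fx=3,fy=3,interpolation=2))
E
```

```text
t 11.6 tcp [508.3 189.2 173.8] yaw_y -16.27 tilt [ 0.03 -0.01] F [ 0.6 -0.2 -0.3] T [0.03 0.02 0.05] w 0.08 ff 58.7
instr tcp [0.01 2.  ] F [ 0.6 -0.  -0.3]
114 28 [2.62]
[-43.8 -43.2  41.9  43. ]
130 38 [2.54]
[-39.5 -39.   42.4  44.3]
146 36 [0.83]
[-41.  -40.4  34.9  36.7]
```

View pics/wr4.png

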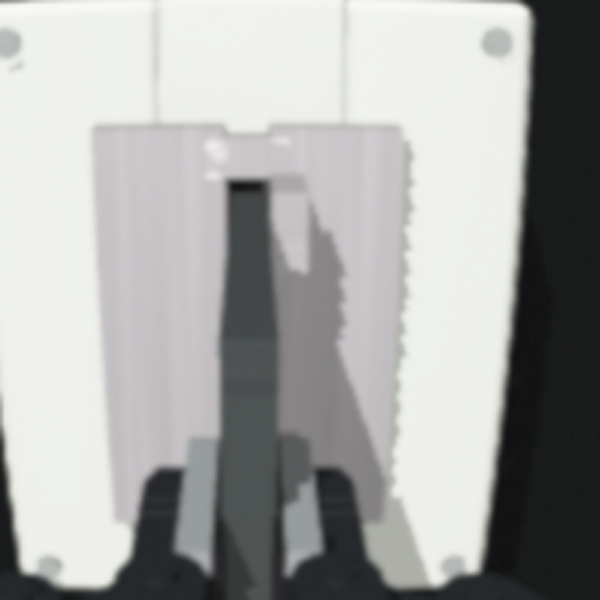

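The wrist crop shows the plate lined up with the slot; the slot's end shows dark at (248,185), and its edges at 228–270 match the plate's width. Going down in small steps.

Request:
{"op": "send_rows", "data": {
  "moves": [
    [[0,-0.004,0.06,0,0,0,0],[0,0,0.06,0,0,0,0],[0,0,0.06,0,0,0,0],[0,0,0.03,0,0,0,0],[0,0,0.02,0,0,0,0],[0,0,0.02,0,0,0,0],[0,0,0,0,0,0,0]]
  ]
}}

```text
clock: 12.4
tcp_pos: [0.5078, 0.1893, 0.1612]
tool_rot: [-0.0, 0.8, 0.6, -0.0]
wrist_force: [-0.1, 0.0, -1.5]
gripper_width: 0.085
finger_force: 58.7
```

```bash
python3 -c "
from h import *
ins()"
```

```text
t 12.4 tcp [507.8 189.3 161.2] yaw_y -16.26 tilt [-0. -0.] F [-0.1  0.  -1.5] T [ 0.01 -0.05  0.02] w 0.085 ff 58.7
instr tcp [-0.48  1.96] F [-0.1 -0.  -1.5]
```

Request:
{"op": "send_rows", "data": {
  "moves": [
    [[0,0,0.02,0,0,0,0],[0,0,0.02,0,0,0,0],[0,0,0,0,0,0,0]]
  ]
}}

```text
clock: 12.7
tcp_pos: [0.5078, 0.1893, 0.1592]
tool_rot: [-0.0, 0.8, 0.6, -0.0]
wrist_force: [0.6, 0.8, -1.8]
gripper_width: 0.083
finger_force: 58.7
```

```bash
python3 -c "
from h import *
ins()"
```

```text
t 12.7 tcp [507.8 189.3 159.2] yaw_y -16.26 tilt [-0.01 -0.  ] F [ 0.6  0.8 -1.8] T [-0.02 -0.01 -0.  ] w 0.083 ff 58.7
instr tcp [-0.5   1.96] F [ 0.4  0.9 -1.8]
```

Request:
{"op": "send_rows", "data": {
  "moves": [
    [[0,0.005,0.02,0,0,0,0],[0,0,0.02,0,0,0,0],[0,0,0.02,0,0,0,0],[0,0,0.02,0,0,0,0],[0,0,0,0,0,0,0]]
  ]
}}

```text
clock: 13.2
tcp_pos: [0.508, 0.1892, 0.1551]
tool_rot: [-0.0, 0.8, 0.6, -0.0]
wrist_force: [0.4, 1.1, -1.5]
gripper_width: 0.08
finger_force: 58.7
```

```bash
python3 -c "
from h import *
ins()"
```

```text
t 13.2 tcp [508.  189.2 155.1] yaw_y -16.26 tilt [-0.02 -0.01] F [ 0.4  1.1 -1.5] T [-0.06 -0.06 -0.08] w 0.08 ff 58.7
instr tcp [-0.28  1.91] F [ 0.1  1.2 -1.5]
```

Request:
{"op": "send_rows", "data": {
  "moves": [
    [[0,0,0.03,0,0,0,0],[0,0,0.03,0,0,0,0],[0,0,0.03,0,0,0,0],[0,0,0.03,0,0,0,0],[0,0,0,0,0,0,0]]
  ]
}}

```text
clock: 13.7
tcp_pos: [0.5079, 0.1892, 0.149]
tool_rot: [-0.0, 0.8, 0.6, -0.0]
wrist_force: [-0.1, -0.0, -1.9]
gripper_width: 0.085
finger_force: 58.7
```

```bash
python3 -c "
from h import *
ins()"
```

```text
t 13.7 tcp [507.9 189.2 149. ] yaw_y -16.26 tilt [-0.02 -0.01] F [-0.1 -0.  -1.9] T [ 0.02 -0.08  0.01] w 0.085 ff 58.7
instr tcp [-0.34  1.92] F [-0.1 -0.1 -1.9]
```

Request:
{"op": "send_rows", "data": {
  "moves": [
    [[0,0.006,0.03,0,0,0,0],[0,0,0.03,0,0,0,0],[0,0,0.03,0,0,0,0],[0,0,0.03,0,0,0,0],[0,0,0.03,0,0,0,0],[0,0,0,0,0,0,0]]
  ]
}}

```text
clock: 14.3
tcp_pos: [0.5082, 0.1891, 0.1415]
tool_rot: [-0.0, 0.8, 0.6, -0.0]
wrist_force: [-0.4, 0.5, -1.1]
gripper_width: 0.08
finger_force: 58.7
```

```bash
python3 -c "
from h import *
ins()"
```

```text
t 14.3 tcp [508.2 189.1 141.5] yaw_y -16.26 tilt [-0.02 -0.01] F [-0.4  0.5 -1.1] T [-0.01 -0.03  0.02] w 0.08 ff 58.7
instr tcp [-0.01  1.9 ] F [-0.6  0.4 -1.1]
```

Request:
{"op": "send_rows", "data": {
  "moves": [
    [[0,0,0.02,0,0,0,0],[0,0,0.02,0,0,0,0],[0,0,0.02,0,0,0,0],[0,0,0,0,0,0,0]]
  ]
}}

```text
clock: 14.7
tcp_pos: [0.5083, 0.1891, 0.1386]
tool_rot: [-0.0, 0.8, 0.6, -0.0]
wrist_force: [0.6, -0.3, -1.2]
gripper_width: 0.083
finger_force: 58.7
```

```bash
python3 -c "
from h import *
ins()"
```

```text
t 14.7 tcp [508.3 189.1 138.6] yaw_y -16.26 tilt [-0.01 -0.  ] F [ 0.6 -0.3 -1.2] T [-0.03 -0.03 -0.  ] w 0.083 ff 58.7
instr tcp [0.04 1.93] F [ 0.6 -0.1 -1.2]
```

Request:
{"op": "send_rows", "data": {
  "moves": [
    [[0,0,0.03,0,0,0,0],[0,0,0.03,0,0,0,0],[0,0,0.03,0,0,0,0],[0,0,0,0,0,0,0]]
  ]
}}

```text
clock: 15.1
tcp_pos: [0.5082, 0.1891, 0.134]
tool_rot: [-0.0, 0.8, 0.6, -0.0]
wrist_force: [-0.5, -0.5, -0.5]
gripper_width: 0.079
finger_force: 58.7
```

```bash
python3 -c "
from h import *
ins()"
```

```text
t 15.1 tcp [508.2 189.1 134. ] yaw_y -16.27 tilt [-0.03 -0.01] F [-0.5 -0.5 -0.5] T [-0.01  0.01 -0.03] w 0.079 ff 58.7
instr tcp [-0.04  1.85] F [-0.3 -0.7 -0.5]
```

Request:
{"op": "send_rows", "data": {
  "moves": [
    [[0,0,0.03,0,0,0,0],[0,0,0.03,0,0,0,0],[0,0,0.03,0,0,0,0],[0,0,0,0,0,0,0]]
  ]
}}

```text
clock: 15.5
tcp_pos: [0.5082, 0.1891, 0.1295]
tool_rot: [-0.0, 0.8, 0.6, -0.0]
wrist_force: [-0.4, -0.5, -0.9]
gripper_width: 0.082
finger_force: 58.7
```

```bash
python3 -c "
from h import *
ins()"
```

```text
t 15.5 tcp [508.2 189.1 129.5] yaw_y -16.26 tilt [-0.02 -0.01] F [-0.4 -0.5 -0.9] T [-0.01  0.02  0.01] w 0.082 ff 58.7
instr tcp [-0.02  1.9 ] F [-0.2 -0.6 -0.9]
```

```bash
python3 - <<'E'
from h import *
c=camera("side"); P=cloud(c); d=P[...,:2]-o; X=d@ex*1000; Y=d@ey*1000; Z=P[...,2]*1000; ok=c["depth"]>0
for lo,hi in((-42,-26),(-24,-14),(14,24),(26,40)):
    k=ok&(abs(X)<14)&(Y>lo)&(Y<hi)&(Z>124)&(Z<175); print(lo,k.sum(),np.percentile(Z[k],[90,98]).round(1) if k.sum() else "", np.percentile(X[k],[5,50,95]).round(1) if k.sum() else "")
b=c["color"][120:240,230:370,::-1]; cv2.imwrite("pics/s5.png",cv2.resize(b,None,fx=4,fy=4,interpolation=2))
E
```

```text
-42 75 [158.5 159.6] [-5.1 -0.8  3.4]
-24 21 [159.1 159.4] [-4.1  0.9  2.8]
14 4 [163.5 165. ] [-6.7 -4.1 -2.5]
26 1 [124.3 124.3] [9.1 9.1 9.1]
```

View pics/s5.png

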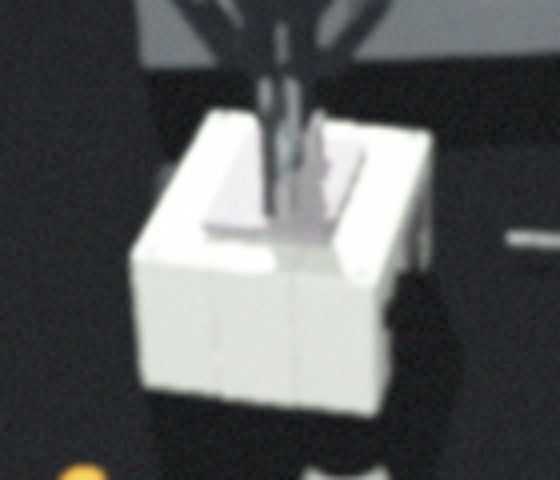

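The plate is in the slot next to the posts, at about (270,180) in the crop. Its top is at z≈158, so it is about 32 mm in with no load. Continuing.

Request:
{"op": "send_rows", "data": {
  "moves": [
    [[0,0,0.03,0,0,0,0],[0,0,0.03,0,0,0,0],[0,0,0.03,0,0,0,0],[0,0,0.03,0,0,0,0],[0,0,0,0,0,0,0]]
  ]
}}

```text
clock: 16.05
tcp_pos: [0.5089, 0.1891, 0.1239]
tool_rot: [0.0, 0.8, 0.6, 0.0]
wrist_force: [2.4, -1.2, -1.8]
gripper_width: 0.086
finger_force: 58.6
```

```bash
python3 -c "
from h import *
ins()"
```

```text
t 16.05 tcp [508.9 189.1 123.9] yaw_y -16.27 tilt [ 0.07 -0.01] F [ 2.4 -1.2 -1.8] T [-0.15 -0.67 -0.  ] w 0.086 ff 58.6
instr tcp [0.63 2.08] F [ 2.7 -0.5 -1.8]
```

Request:
{"op": "send_rows", "data": {
  "moves": [
    [[0,0,0.03,0,0,0,0],[0,0,0.03,0,0,0,0],[0,0,0.03,0,0,0,0],[0,0,0.03,0,0,0,0],[0,0,0,0,0,0,0]]
  ]
}}

```text
clock: 16.55
tcp_pos: [0.509, 0.1893, 0.1182]
tool_rot: [0.0, 0.8, 0.6, 0.001]
wrist_force: [4.2, -1.0, 3.5]
gripper_width: 0.078
finger_force: 59.5
```

```bash
python3 -c "
from h import *
ins()"
```

```text
t 16.55 tcp [509.  189.3 118.2] yaw_y -16.26 tilt [0.09 0.02] F [ 4.2 -1.   3.5] T [-0.16 -0.84  0.1 ] w 0.078 ff 59.5
instr tcp [0.66 2.31] F [4.3 0.2 3.5]
```

Request:
{"op": "send_rows", "data": {
  "moves": [
    [[0,0,0.03,0,0,0,0],[0,0,0.03,0,0,0,0],[0,0,0.03,0,0,0,0],[0,0,0.03,0,0,0,0],[0,0,0,0,0,0,0]]
  ]
}}

```text
clock: 17.05
tcp_pos: [0.5087, 0.1891, 0.1115]
tool_rot: [0.0, 0.8, 0.6, 0.0]
wrist_force: [5.1, -0.7, 0.4]
gripper_width: 0.081
finger_force: 58.9
```

```bash
python3 -c "
from h import *
ins()"
```

```text
t 17.05 tcp [508.7 189.1 111.5] yaw_y -16.27 tilt [ 0.03 -0.02] F [ 5.1 -0.7  0.4] T [-0.2  -1.47  0.06] w 0.081 ff 58.9
instr tcp [0.47 2.04] F [5.1 0.8 0.4]
```

Request:
{"op": "send_rows", "data": {
  "moves": [
    [[0,0.006,0.02,0,0,0,0],[0,0.006,0.02,0,0,0,0],[0,0,0.02,0,0,0,0],[0,0,0.02,0,0,0,0],[0,0,0,0,0,0,0]]
  ]
}}

```text
clock: 17.55
tcp_pos: [0.5089, 0.1889, 0.1075]
tool_rot: [0.0, 0.8, 0.6, -0.0]
wrist_force: [4.9, -1.2, 1.7]
gripper_width: 0.083
finger_force: 59.1
```

```bash
python3 -c "
from h import *
ins()"
```

```text
t 17.55 tcp [508.9 188.9 107.5] yaw_y -16.26 tilt [-0.01 -0.01] F [ 4.9 -1.2  1.7] T [-0.21 -1.15  0.01] w 0.083 ff 59.1
instr tcp [0.68 1.9 ] F [5.  0.2 1.7]
```

Request:
{"op": "send_rows", "data": {
  "moves": [
    [[0,0,0,0,0,0,30],[0,0,0,0,0,0,30],[0,0,0,0,0,0,30],[0,0,0,0,0,0,30],[0,0,0,0,0,0,30]]
  ]
}}

```text
clock: 18.05
tcp_pos: [0.5086, 0.189, 0.1076]
tool_rot: [-0.0, 0.8, 0.6, -0.0]
wrist_force: [0.1, 0.2, -0.2]
gripper_width: 0.301
finger_force: 0.0
```

Request:
{"op": "send_rows", "data": {
  "moves": [
    [[0,0,-0.1,0,0,0,30],[0,0,-0.2,0,0,0,30],[0,0,-0.3,0,0,0,30],[0,0,-0.3,0,0,0,30],[-0.02,0,-0.1,0,0,0,0],[0,0,0,0,0,0,0],[0,0,0,0,0,0,0],[0,0,0,0,0,0,0],[0,0,0,0,0,0,0],[0,0,0,0,0,0,0]]
  ]
}}

```text
clock: 19.05
tcp_pos: [0.5084, 0.188, 0.1573]
tool_rot: [-0.0, 0.8, 0.6, -0.0]
wrist_force: [-0.4, 0.4, -0.2]
gripper_width: 0.0
finger_force: 0.0
```

```bash
python3 - <<'E'
from h import *
ins()
c=camera("side"); P=cloud(c); d=P[...,:2]-o; X=d@ex*1000; Y=d@ey*1000; Z=P[...,2]*1000; ok=c["depth"]>0
for lo,hi in((-42,-26),(-24,-10),(-10,10),(10,24),(26,40)):
    k=ok&(abs(X)<4)&(Y>lo)&(Y<hi)&(Z>124)&(Z<148); print(lo,k.sum(),np.percentile(Z[k],[50,90,98]).round(1) if k.sum() else "", np.percentile(X[k],[5,50,95]).round(1) if k.sum() else "")
c=camera("wrist"); im=c["color"][100:300,240:440,::-1]; cv2.imwrite("pics/wr6.png",cv2.resize(im,None,fx=3,fy=3,interpolation=2))
E
```

```text
t 19.05 tcp [508.4 188.  157.3] yaw_y -16.26 tilt [-0.05 -0.02] F [-0.4  0.4 -0.2] T [ 0.03 -0.01 -0.  ] w 0.0 ff 0.0
instr tcp [0.48 0.82] F [-0.5  0.3 -0.2]
-42 29 [133.1 137.4 137.8] [-3.7  0.7  3.3]
-24 19 [136.4 138.1 138.2] [-2.8  1.5  3.9]
-10 19 [136.5 137.8 138.1] [-2.3  1.9  3.5]
10 12 [136.8 137.5 137.8] [-3.   0.8  3.3]
26 16 [136.8 137.4 137.6] [-3.4  2.5  3.6]
```

View pics/wr6.png

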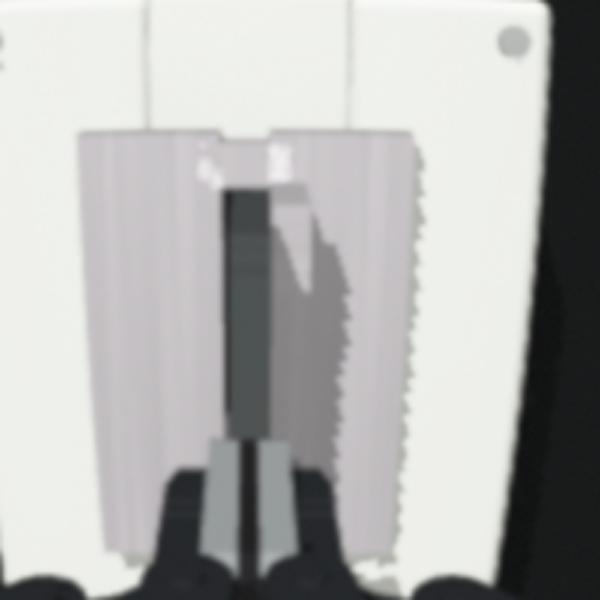

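The view shows the plate seated upright in the slot at (248,190–440) against the +x wall. The shut fingertips, at (248,450), are over its top edge, which is level at z≈136.5. Now pushing down gently.

Request:
{"op": "send_rows", "data": {
  "moves": [
    [[0,0.01,0.12,0,0,0,0],[0,0,0.12,0,0,0,0],[0,0,0.08,0,0,0,0],[0,0,0.04,0,0,0,0],[0,0,0.02,0,0,0,0],[0,0,0.02,0,0,0,0],[0,0,0.02,0,0,0,0],[0,0,0,0,0,0,0]]
  ]
}}

```text
clock: 19.95
tcp_pos: [0.5091, 0.1879, 0.1368]
tool_rot: [0.0, 0.8, 0.6, 0.0]
wrist_force: [-0.7, 0.1, 0.0]
gripper_width: -0.006
finger_force: 0.0
```

```bash
python3 -c "
from h import *
ins()"
```

```text
t 19.95 tcp [509.1 187.9 136.8] yaw_y -16.26 tilt [0. 0.] F [-0.7  0.1  0. ] T [-0.02  0.01  0.  ] w -0.006 ff 0.0
instr tcp [1.22 0.97] F [-0.7 -0.1  0. ]
```

Request:
{"op": "send_rows", "data": {
  "moves": [
    [[0,0,0.02,0,0,0,0],[0,0,0.02,0,0,0,0],[0,0,0.02,0,0,0,0],[0,0,0.02,0,0,0,0]]
  ]
}}

```text
clock: 20.35
tcp_pos: [0.5096, 0.1883, 0.134]
tool_rot: [0.0, 0.8, 0.6, 0.001]
wrist_force: [-1.5, 1.1, 7.0]
gripper_width: 0.0
finger_force: 3.4
```

```bash
python3 -c "
from h import *
ins()"
```

```text
t 20.35 tcp [509.6 188.3 134. ] yaw_y -16.26 tilt [0.1  0.06] F [-1.5  1.1  7. ] T [ 0.08  0.28 -0.  ] w 0.0 ff 3.4
instr tcp [1.52 1.45] F [-1.7  0.7  7. ]
```

Request:
{"op": "send_rows", "data": {
  "moves": [
    [[0,0,0.02,0,0,0,0],[0,0,0.02,0,0,0,0],[0,0,0.02,0,0,0,0],[0,0,0.02,0,0,0,0]]
  ]
}}

```text
clock: 20.75
tcp_pos: [0.5096, 0.1883, 0.13]
tool_rot: [0.0, 0.8, 0.6, 0.001]
wrist_force: [-1.4, -0.2, 6.6]
gripper_width: -0.002
finger_force: 3.4
```

```bash
python3 -c "
from h import *
ins()"
```

```text
t 20.75 tcp [509.6 188.3 130. ] yaw_y -16.25 tilt [0.1  0.07] F [-1.4 -0.2  6.6] T [ 0.07  0.34 -0.01] w -0.002 ff 3.4
instr tcp [1.52 1.5 ] F [-1.3 -0.6  6.6]
```

The plate slides at a steady 7 N or so.

Request:
{"op": "send_rows", "data": {
  "moves": [
    [[0,0,0.02,0,0,0,0],[0,0,0.02,0,0,0,0],[0,0,0.02,0,0,0,0],[0,0,0.02,0,0,0,0],[0,0,0.02,0,0,0,0],[0,0,0.02,0,0,0,0],[0,0,0.02,0,0,0,0],[0,0,0.02,0,0,0,0]]
  ]
}}

```text
clock: 21.55
tcp_pos: [0.5096, 0.1883, 0.122]
tool_rot: [0.0, 0.8, 0.6, 0.001]
wrist_force: [-2.2, 0.4, 6.9]
gripper_width: -0.001
finger_force: 3.4
```

Request:
{"op": "send_rows", "data": {
  "moves": [
    [[0,0,0.02,0,0,0,0],[0,0,0.02,0,0,0,0],[0,0,0.02,0,0,0,0],[0,0,0.02,0,0,0,0],[0,0,0.02,0,0,0,0],[0,0,0.02,0,0,0,0],[0,0,0.02,0,0,0,0],[0,0,0.02,0,0,0,0]]
  ]
}}

```text
clock: 22.35
tcp_pos: [0.5096, 0.1884, 0.114]
tool_rot: [0.0, 0.8, 0.6, 0.001]
wrist_force: [-1.2, 0.1, 6.5]
gripper_width: -0.003
finger_force: 3.4
```

Request:
{"op": "send_rows", "data": {
  "moves": [
    [[0,0,0.02,0,0,0,0],[0,0,0.02,0,0,0,0],[0,0,0.02,0,0,0,0],[0,0,0.02,0,0,0,0],[0,0,0.02,0,0,0,0]]
  ]
}}

```text
clock: 22.85
tcp_pos: [0.5096, 0.1884, 0.109]
tool_rot: [-0.0, 0.8, 0.6, 0.001]
wrist_force: [-1.6, 0.0, 7.4]
gripper_width: -0.001
finger_force: 3.4
```

```bash
python3 -c "
from h import *
ins()"
```

```text
t 22.85 tcp [509.6 188.4 109. ] yaw_y -16.25 tilt [0.1  0.07] F [-1.6  0.   7.4] T [0.11 0.29 0.02] w -0.001 ff 3.4
instr tcp [1.5  1.55] F [-1.6 -0.4  7.4]
```

Request:
{"op": "send_rows", "data": {
  "moves": [
    [[0,0,0.02,0,0,0,0],[0,0,0.02,0,0,0,0],[0,0,0.02,0,0,0,0],[0,0,0.02,0,0,0,0]]
  ]
}}

```text
clock: 23.25
tcp_pos: [0.5096, 0.1884, 0.105]
tool_rot: [0.0, 0.8, 0.6, 0.001]
wrist_force: [-2.4, 1.7, 6.6]
gripper_width: 0.005
finger_force: 3.5
```

Request:
{"op": "send_rows", "data": {
  "moves": [
    [[0,0,0.01,0,0,0,0],[0,0,0.01,0,0,0,0]]
  ]
}}

```text
clock: 23.45
tcp_pos: [0.5096, 0.1883, 0.104]
tool_rot: [0.0, 0.8, 0.6, 0.001]
wrist_force: [-1.7, 0.4, 5.8]
gripper_width: -0.003
finger_force: 3.4
```

Request:
{"op": "send_rows", "data": {
  "moves": [
    [[0,0,0.01,0,0,0,0],[0,0,0.01,0,0,0,0]]
  ]
}}

```text
clock: 23.65
tcp_pos: [0.5096, 0.1884, 0.103]
tool_rot: [-0.0, 0.8, 0.6, 0.001]
wrist_force: [-1.8, 0.8, 6.9]
gripper_width: -0.004
finger_force: 3.5
```

Request:
{"op": "send_rows", "data": {
  "moves": [
    [[0,0,0.01,0,0,0,0],[0,0,0,0,0,0,0]]
  ]
}}

```text
clock: 23.85
tcp_pos: [0.5096, 0.1884, 0.1025]
tool_rot: [-0.0, 0.8, 0.6, 0.001]
wrist_force: [-1.3, 0.1, 6.6]
gripper_width: -0.001
finger_force: 3.4
```

Request:
{"op": "send_rows", "data": {
  "moves": [
    [[0,0,0.01,0,0,0,0],[0,0,0,0,0,0,0]]
  ]
}}

```text
clock: 24.05
tcp_pos: [0.5096, 0.1883, 0.1022]
tool_rot: [0.0, 0.8, 0.6, 0.001]
wrist_force: [-2.0, 0.5, 7.5]
gripper_width: 0.001
finger_force: 3.9
```

```bash
python3 -c "
from h import *
ins()"
```

```text
t 24.05 tcp [509.6 188.3 102.2] yaw_y -16.25 tilt [0.1  0.07] F [-2.   0.5  7.5] T [0.07 0.41 0.  ] w 0.001 ff 3.9
instr tcp [1.53 1.53] F [-2.1 -0.1  7.5]
```

Request:
{"op": "send_rows", "data": {
  "moves": [
    [[0,0,0.01,0,0,0,0],[0,0,0,0,0,0,0]]
  ]
}}

```text
clock: 24.25
tcp_pos: [0.5096, 0.1884, 0.1018]
tool_rot: [0.0, 0.8, 0.6, 0.001]
wrist_force: [-2.6, -0.6, 8.5]
gripper_width: 0.003
finger_force: 4.4
```

Request:
{"op": "send_rows", "data": {
  "moves": [
    [[0,0,0.01,0,0,0,0],[0,0,0,0,0,0,0]]
  ]
}}

```text
clock: 24.45
tcp_pos: [0.5096, 0.1884, 0.1015]
tool_rot: [0.0, 0.8, 0.6, 0.001]
wrist_force: [-2.8, -0.6, 9.8]
gripper_width: -0.0
finger_force: 4.9
```

Request:
{"op": "send_rows", "data": {
  "moves": [
    [[0,0,0.01,0,0,0,0],[0,0,0,0,0,0,0]]
  ]
}}

```text
clock: 24.65
tcp_pos: [0.5096, 0.1884, 0.1012]
tool_rot: [0.0, 0.8, 0.6, 0.001]
wrist_force: [-3.1, 0.3, 10.6]
gripper_width: 0.006
finger_force: 5.4
```

The stop is felt, with force rising by about 2.5 N/mm from z=102.4. I'll withdraw straight up and check.

Request:
{"op": "send_rows", "data": {
  "moves": [
    [[0,0,-0.03,0,0,0,0],[0,0,-0.05,0,0,0,0],[0,0,-0.2,0,0,0,0],[0,0,-0.5,0,0,0,0],[0,0,-0.7,0,0,0,0],[0,0,-0.7,0,0,0,0],[0,0,-0.4,0,0,0,0],[0,0,0,0,0,0,0],[0,0,0,0,0,0,0]]
  ]
}}

```text
clock: 25.55
tcp_pos: [0.5093, 0.1879, 0.2285]
tool_rot: [0.0, 0.8, 0.6, 0.0]
wrist_force: [-0.9, 0.0, 0.0]
gripper_width: 0.001
finger_force: 0.0
```

```bash
python3 - <<'E'
from h import *
ins()
for n in("side","top"):
    c=camera(n); P=cloud(c); d=P[...,:2]-o; X=d@ex*1000; Y=d@ey*1000; Z=P[...,2]*1000; ok=c["depth"]>0
    dark=c["color"].astype(int).sum(-1)<330
    k=ok&dark&(X>-7)&(X<5)&(abs(Y)<38)&(Z>60)&(Z<130); g=ok&(~dark)&(X>-35)&(X<-10)&(abs(Y)<45)&(Z>90)&(Z<110)
    print(n,k.sum(),"plate z",np.percentile(Z[k],[25,50,75]).round(1) if k.sum() else "","carrier",np.median(Z[g]).round(1))
c=camera("wrist"); save(c,"wr7.png")
E
```

```text
t 25.55 tcp [509.3 187.9 228.5] yaw_y -16.27 tilt [0.03 0.01] F [-0.9  0.   0. ] T [ 0.04 -0.03  0.01] w 0.001 ff 0.0
instr tcp [1.38 1.06] F [-0.8 -0.2  0. ]
side 0 plate z  carrier 101.0
top 59 plate z [96.5 98.5 99.9] carrier 97.6
```

View pics/wr7.png

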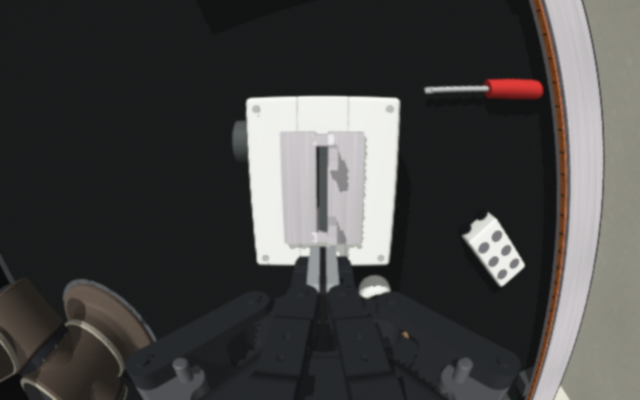

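The plate fills the slot at (322,145–245) and is about 1–2 mm proud of the carrier. The neighbouring objects are where they were, and the robot is clear.

```bash
python3 -c "
from workcell import *
print(close_job())"
```

```text
the job is handed in; nothing more can be done
None
```

The tall glass plate is through the slot and resting on the stop inside the instrument, about 1–2 mm proud; the wrist force while pushing stayed below about 11 N in the readings, nothing else was seen to move, and I handed the job in after about 26 s of the 58 s allowed.

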